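Release the cam stop and dock the photometer's sample carriage

ROBOT

A 6-joint arm with a two-finger parallel gripper is mounted at the origin on the work surface. World frame = base frame: x ahead of the robot, y to its left, z up, the work surface at z = 0. Lengths are in m, angles in rad, forces in N, time in s.
With the tool pointing down it reaches from about 0.225 to 0.875 m from the base axis. Payload 3.4 kg.
Tool frame: the origin (TCP) lies between the finger pads; the fingertips stand 8 mm ahead of it and the grasp point (between the pads) lies 11 mm behind it; y points along the fingers, z is the direction in which the jaws open and shut, and the axes are right-handed (so a half turn about y gives the same grasp; the last joint's range is limited). The gripper opens to 85 mm and grips with 20 to 120 N. Pads are 22 mm wide; open, the fingers measure 114 mm over their backs; the gripper's body (76 mm by 85 mm) begins 54 mm behind the grasp point. The pads swing forward as they close: fully open they stand 13 mm farther back than shut.
Start: joints at [-1.224, 0.276, 1.505, -0, 1.361, -0.121], TCP at [0.259, -0.513, 0.239] pointing down, gripper open.
Joint ranges: [-2.89, 2.89], [-0.75, 2.08], [0.22, 2.7], [-1.18, 4.32], [0.11, 2.71], [-2.7, 2.7]. Speed limits (rad/s): [2.57, 2.57, 3.14, 3.14, 3.14, 3.14].

INTERFACE

Orientations are given as a 3x3 rotation matrix whose columns are the frame's x, y, z axes.
In Python, from station import bot gives the robot as it stands.
- The arm moves only by the shell command python3 -m handwheel 'ROWS' [OPENING] [FORCE]. ROWS is JSON, a list that holds one entry, the list of rows, each a list of 4 numbers: the shift along the tool's x, y, z in m, then the turn about the tool's y in rad. In form: [[[x, y, z, turn], ...]]. A call has 1 to 5 rows; each row shifts and turns the commanded pose from where the row before left it, along the tool's axes as they then stand; what a row does not reach is not made up. A row lasts 1/10 s, in which the tool goes at most 50 mm and 8.59 degrees, less where a joint would pass 70% of its speed; a pose out of reach is approached as far as the arm can. A call with a gripper value outside its range is refused whole. OPENING is the finger opening in m, from 0 to 0.0854, set as the call begins (- or left out, the last holds). The fingers move at their own pace and stop on an object; FORCE is the grip in N (left out, the last holds). Time passes only in rows, so rows that do not move let the fingers close. It gives the time, the measured TCP pose, the force and the opening at its end, in the units of the state.
- bot.sense(): the state, without advancing time (a new reading comes with each control period).
- bot.snapshot(name): name is "scene" or "side" or "wrist"; returns a dict with "color" (480x640x3 uint8, red, green, blue), "intrinsics" (3x3 intrinsics, pixels), "pose" (4x4, takes a point from camera to world coordinates). Camera axes: x right, y down, z forward; pixel columns grow to the right and rows downward; lengths in m; the calibration is good to about 2 mm. A picture is of the moment at which its call begins. There is no depth.
- bot.job_done(): hands the job in, once; it reports no verdict.
Trained networks look in a picture, given as the dict that the camera call returned (one of the last four; its "shot" number tells which), for a name from the list of things; names that differ only in an ending like _2 or _b are one class to them, and where a whole thing is asked for, a point or a joint stands for the part that bears it (a point fixed in the world has none). Each returns a list of dicts, best first, with "confidence" (0 to 1); they miss things now and then, are a little off and sometimes report something else, mostly with a low value. They report only what shows in the picture. A call takes as long as a camera call.
- bot.spot_in(picture, target): "position" ([column, row] in pixels, amid what is visible of it).
- bot.mark_of(picture, target): "position" ([column, row] in pixels: a listed point, or the origin of a listed thing).
The state is a dict: "time_s": time; "joint_positions": joint angles; "qvel": joint speeds; "joint_torque": joint torques, N m; "tool_pos": TCP position; "tool_rot": TCP orientation; "wrist_force": force on the tool from outside, world axes, zero at the start; "ft_torque": the same for the moment, N m; "grip_width": finger opening in m.
Only numpy, scipy, OpenCV 4.12 (cv2) and the standard library are available. Lean on these libraries where they do the work, as an engineer would, in place of code of your own. Each camera call takes 0.05 s, during which the arm holds its last target. There are 200 camera calls.

TASK

On the bench photometer dock, push the red paddle round until the brass cam's low point faces the steel follower pad (paddle pointing at the yellow line), and leave it there. Only then push the blue plate to slide the sample carriage forward, fully home in the white hood. Leave the two flasks and the jar standing where they are.

Things in the scene. Friction and masses are not known exactly. Their poses are not given: they have to be found in the camera images.
- dock: Fixed grey base plate (310 x 290 x 12 mm; x -155..155, y -215..75) with a white hood at its far end (x 55..150, y -51..51, top 90 mm up, mouth to -x). Origin on the table under the carriage's centre line; x = the way the carriage is pushed, away from the robot into the hood; y left; z up. Yellow line painted at y -100, x -145..-90 mm.
- cam (a joint): Cam angle (rad), counter-clockwise from above positive. 0 = low point at the follower pad, paddle pointing to the dock's -x. Starts at 1.7 to 2.5, paddle pointing to the dock's -y and +x: turn it clockwise to 0. Range -0.75..2.6, so it can be turned too far; stays where left (friction 0.4 N m, 7 N at the paddle). Over about 0.45 rad from 0 it blocks the carriage.
- carriage (a joint): Travel of the sample carriage along the dock's +x (m): 0 = fully back, 0.050 = fully home against its end stop. Starts at 0 to 0.015; friction about 3 N; stays where it is left.
- cam_axis (a point): Point on the cam's vertical axis, 58.5 mm above the table, at dock x 40, y -100 mm, in a dark hub of 22 mm diameter, z 30..80 mm. The brass cam disc below (36 mm radius, 18 mm off the axis, z 13..30 mm) reaches 18 mm from the axis on its low side, under the paddle, and 54 mm on its high side.
- paddle_mid (a point): Point in the middle of the red paddle's thickness, 60 mm out from the cam axis, 58.5 mm above the table; turns with the cam. The paddle is an upright radial plate 8 mm thick, 9 to 85 mm out from the axis, z 32..85 mm. Nothing under its sweep is higher than 30 mm.
- push_face (a point): Centre of the rear face (dock's -x side, towards the robot) of the carriage's blue upright push plate, 49.5 mm above the table; moves with the carriage. Plate 70 mm wide (y), z 17..82 mm, 10 mm thick. Behind it the way is free above the 12 mm base plate. The carriage's steel follower pad stands out at dock y -125..-75, z 13..29 mm.
- flask_a: Bystander: loose stoppered volumetric flask, bluish, blue stopper, 68 mm diameter, 170 mm tall. Origin at the centre of its underside, z up.
- flask_b: Bystander: loose stoppered volumetric flask, amber, blue stopper, 62 mm diameter, 150 mm tall. Origin at the centre of its underside, z up.
- jar: Bystander: loose white jar with red cap and blue label, 60 mm diameter, 85 mm tall. Origin at the centre of its underside, z up.

How it is judged:
By the outcome, as a careful person would: the job done as asked, in the order asked, and still so for the second after the job is handed in, with the robot touching nothing.
It also fails if it takes over 58 s, if anything falls off the work surface, if the arm or the gripper's body presses on something with over 40 N, if the wrist force passes 120 N, or if a joint passes its speed limit or range.

## Working session

There is one attempt and no reset: what is moved stays moved. The work goes in short steps, Python scripts to look and compute and a shell command to move; the robot and the scene stay as the last step left them, time stands still between calls to the robot, and variables do not carry over. Pictures are saved under pics/ and viewed, about 8 in all and at most 12, crops included, and the job is handed in when it is done.

```bash
ls; mkdir -p pics
cat > h.py <<'E'
import numpy as np, cv2
from station import bot
def ray(p,uv):
    K=np.array(p["intrinsics"]);T=np.array(p["pose"])
    d=T[:3,:3]@np.linalg.solve(K,[uv[0],uv[1],1.0]); return T[:3,3],d
def atz(p,uv,z):
    o,d=ray(p,uv); return o+d*(z-o[2])/d[2]
def save(p,n): cv2.imwrite("pics/"+n,cv2.cvtColor(p["color"],cv2.COLOR_RGB2BGR))
Z=dict(cam_axis=.0585,paddle_mid=.0585,push_face=.0495,dock=0,flask_a=0,flask_b=0,jar=0)
E
cat > look.py <<'E'
from h import *
import sys
for c in sys.argv[1].split(","):
    p=bot.snapshot(c); save(p,c+sys.argv[2]+".png")
    for n in Z:
        for r in bot.mark_of(p,n)[:2]:
            print(c,n,np.round(r["position"],0),round(r["confidence"],2),np.round(atz(p,r["position"],Z[n]),3))
s=bot.sense();print(s["time_s"],np.round(s["tool_pos"],3),np.round(s["tool_rot"],3).tolist(),np.round(s["wrist_force"],1),s["grip_width"])
E
python3 look.py scene,side 0
```

```text
pics
scene cam_axis [327. 276.] 0.94 [ 0.62  -0.023  0.058]
scene paddle_mid [328. 296.] 0.95 [ 0.662 -0.067  0.058]
scene push_face [300. 237.] 0.75 [0.473 0.062 0.049]
scene dock [330. 268.] 0.6 [0.551 0.07  0.   ]
scene flask_a [260. 357.] 0.88 [ 0.636 -0.215  0.   ]
scene flask_a [333. 231.] 0.76 [0.454 0.193 0.   ]
scene flask_b [260. 357.] 0.88 [ 0.636 -0.215  0.   ]
scene flask_b [333. 231.] 0.76 [0.454 0.193 0.   ]
scene jar [332. 265.] 0.17 [0.548 0.079 0.   ]
side cam_axis [303. 245.] 0.95 [ 0.616 -0.015  0.058]
side paddle_mid [295. 228.] 0.7 [ 0.658 -0.064  0.058]
side push_face [357. 291.] 0.76 [0.468 0.061 0.049]
side flask_a [336. 359.] 0.8 [0.452 0.191 0.   ]
side flask_a [338. 221.] 0.61 [ 0.62  -0.209  0.   ]
side flask_b [336. 359.] 0.8 [0.452 0.191 0.   ]
side flask_b [338. 221.] 0.61 [ 0.62  -0.209  0.   ]
side jar [260. 341.] 0.65 [0.594 0.211 0.   ]
0.8 [ 0.259 -0.513  0.239] [[-0.893, 0.0, 0.451], [-0.451, -0.0, -0.893], [-0.0, -1.0, 0.0]] [ 0.2  0.7 -0.1] 0.08532517178049057
```

View pics/scene0.png

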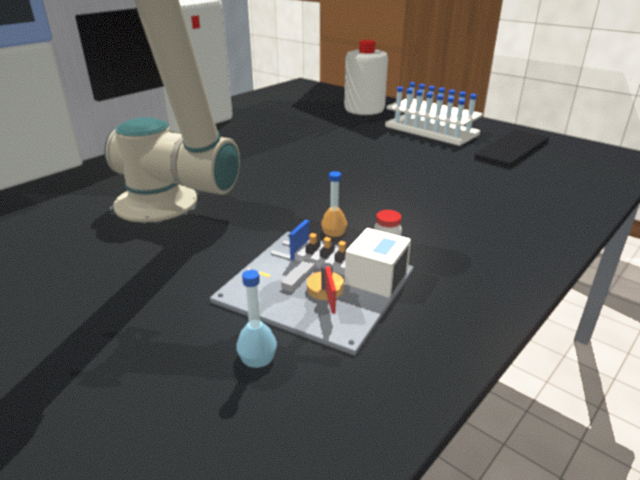

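View pics/side0.png

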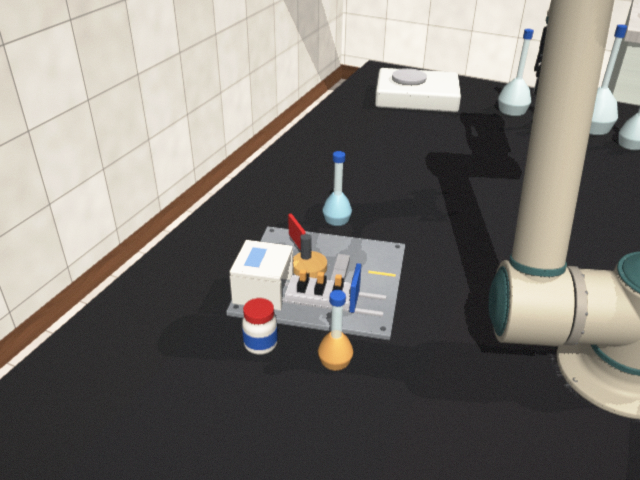

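Both views show the cam axis near world (0.618, -0.019), and the paddle about 2.17 rad round. The push plate is at (0.470, 0.061), which puts dock yaw at about 8°. I'll go over the dock for a closer look from the wrist camera.

```bash
python3 -m handwheel '[[[-0.046,-0.006,-0.017,0],[-0.046,-0.006,-0.017,0],[-0.046,-0.006,-0.017,0],[-0.046,-0.006,-0.017,0],[-0.046,-0.006,-0.017,0]]]' 0 20
python3 -m handwheel '[[[-0.046,-0.006,-0.017,0],[-0.046,-0.006,-0.017,0],[-0.046,-0.006,-0.017,0],[-0.046,-0.006,-0.017,0],[-0.046,0,-0.017,0]]]'
python3 -m handwheel '[[[0,0,0,-0.148],[0,0,0,-0.148],[0,0,0,-0.148],[0,0,0,-0.148],[0,0,0,-0.148]]]'
python3 -m handwheel '[[[0,0,0,-0.148],[0,0,0,-0.148],[0,0,0,-0.148],[0,0,0,-0.148],[0,0,0,-0.148]]]'
python3 -m handwheel '[[[0,0,0,-0.148],[0,0,0,-0.148],[0,0,0,-0.07],[0,0,0,0]]]'
python3 look.py wrist 1
```

```text
time_s: 1.3
tool_pos: [0.4273, -0.3322, 0.2697]
tool_rot: [[-0.893, 0.0, 0.451], [-0.451, -0.001, -0.893], [-0.0, -1.0, 0.001]]
wrist_force: [1.3, -0.2, 0.1]
grip_width: 0.0123
time_s: 1.8
tool_pos: [0.5948, -0.1526, 0.2945]
tool_rot: [[-0.892, 0.002, 0.451], [-0.451, -0.001, -0.892], [-0.001, -1.0, 0.002]]
wrist_force: [-0.6, -1.3, 0.1]
grip_width: 0.0002
time_s: 2.3
tool_pos: [0.5933, -0.1539, 0.2932]
tool_rot: [[-0.349, -0.0, 0.937], [-0.937, -0.0, -0.349], [0.0, -1.0, -0.0]]
wrist_force: [0.1, -0.2, -0.7]
grip_width: -0.0002
time_s: 2.8
tool_pos: [0.5932, -0.1541, 0.2933]
tool_rot: [[0.374, -0.0, 0.928], [-0.928, -0.0, 0.374], [0.0, -1.0, -0.0]]
wrist_force: [0.9, -0.1, 0.7]
grip_width: -0.0001
time_s: 3.2
tool_pos: [0.5932, -0.1541, 0.2933]
tool_rot: [[0.676, -0.0, 0.737], [-0.737, -0.0, 0.676], [0.0, -1.0, -0.0]]
wrist_force: [-0.7, -0.5, -0.0]
grip_width: 0.0
wrist cam_axis [441. 103.] 0.79 [ 0.614 -0.019  0.058]
wrist paddle_mid [441. 171.] 0.56 [ 0.66  -0.059  0.058]
wrist flask_a [305. 246.] 0.59 [ 0.628 -0.217  0.   ]
wrist flask_a [439. 104.] 0.19 [ 0.626 -0.009  0.   ]
wrist flask_b [305. 246.] 0.59 [ 0.628 -0.217  0.   ]
wrist flask_b [439. 104.] 0.19 [ 0.626 -0.009  0.   ]
3.6 [ 0.593 -0.154  0.293] [[0.676, 0.0, 0.737], [-0.737, -0.0, 0.676], [0.0, -1.0, -0.0]] [-0.8  1.3 -0.4] 1.2071178207638601e-06
```

View pics/wrist1.png

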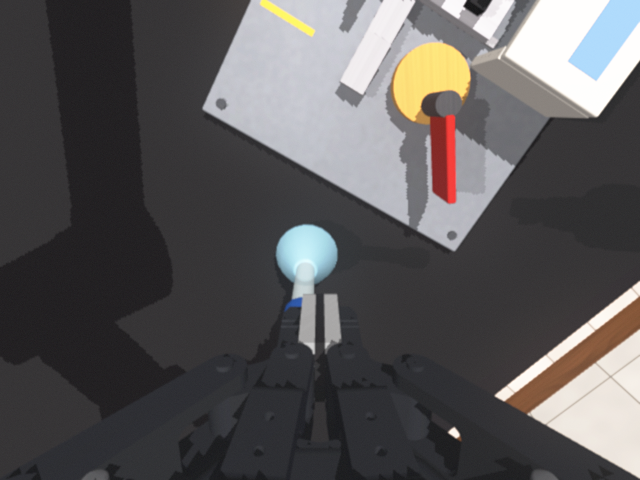

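The wrist view shows the plate's -y edge corners at (204,110) and (454,250). The yellow line runs (262,3)-(314,33), the hub top is at (448,103), and the red paddle's bright top edge ends at (451,203). I'll use these for the yaw and the paddle angle.

```bash
cat > d.py <<'E'
from h import *
p=bot.snapshot("wrist")
a=atz(p,(204,110),.012);b=atz(p,(454,250),.012);u=atz(p,(262,3),.012);v=atz(p,(314,33),.012)
hub=atz(p,(448,103),.080);t0=atz(p,(449,116),.085);t1=atz(p,(451,203),.085)
deg=lambda q:np.degrees(np.arctan2(q[1],q[0]))
print("edge",np.linalg.norm(b-a),deg(b-a),"line",np.linalg.norm(v-u),deg(v-u),"hub",hub,"pad",deg(t1-t0),np.linalg.norm(t1-hub),t1)
y=np.radians(deg(b-a));R=np.array([[np.cos(y),-np.sin(y)],[np.sin(y),np.cos(y)]])
print("axis from corners",a[:2]+R@[.195,.115],b[:2]+R@[-.115,.115])
E
python3 d.py
```

```text
edge 0.305141699696817 13.367870271843449 line 0.05433392430405087 15.113004445312345 hub [ 0.61471932 -0.01964172  0.08      ] pad -40.26921815174971 0.08484628413205911 [ 0.67871501 -0.07512544  0.085     ]
axis from corners [ 0.61756619 -0.01775127] [ 0.61283952 -0.01887452]
```

```bash
python3 -m handwheel '[[[0,0,0,-0.11],[-0.0026,0,0.0405,0],[-0.0026,0,0.0405,0],[-0.0026,0,0.0405,0],[-0.0026,0,0.0405,0]]]'
python3 -m handwheel '[[[0,0.03,0,0],[0,0.04,0,0],[0,0.04,0,0],[0,0.03,0,0],[0,0,0,0]]]'
python3 look.py wrist 2
```

```text
time_s: 4.15
tool_pos: [0.6928, -0.0241, 0.2934]
tool_rot: [[0.753, 0.0, 0.658], [-0.658, -0.0, 0.753], [0.0, -1.0, 0.0]]
wrist_force: [0.7, -1.3, -0.1]
grip_width: -0.0004
time_s: 4.65
tool_pos: [0.6885, -0.0247, 0.1479]
tool_rot: [[0.753, -0.011, 0.658], [-0.658, 0.001, 0.753], [-0.009, -1.0, -0.006]]
wrist_force: [-0.7, -0.2, -1.0]
grip_width: 0.0
wrist cam_axis [240. 151.] 0.61 [ 0.615 -0.021  0.058]
wrist paddle_mid [248. 252.] 0.68 [ 0.661 -0.059  0.058]
wrist flask_a [ 94. 318.] 0.77 [ 0.628 -0.215  0.   ]
wrist flask_b [ 94. 318.] 0.77 [ 0.628 -0.215  0.   ]
5.05 [ 0.693 -0.025  0.155] [[0.753, 0.003, 0.658], [-0.658, -0.001, 0.753], [0.003, -1.0, 0.002]] [-0.3 -0.1  0.7] -0.00029920180347203855
```

View pics/wrist2.png

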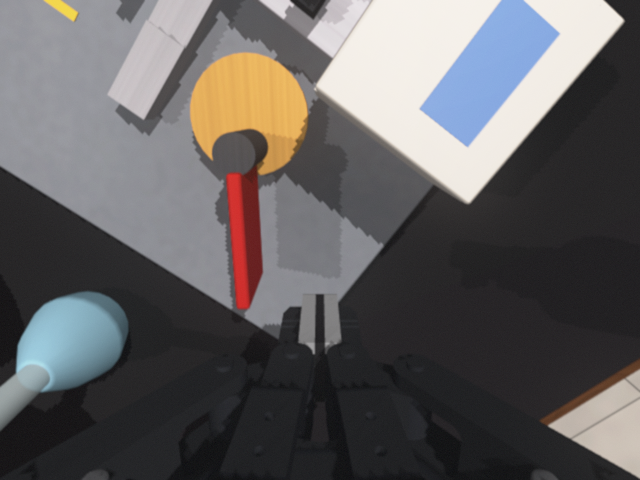

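```bash
python3 -m handwheel '[[[0,0.03,0,0],[0,0.04,0,0],[0,0.03,0,0],[0,0.008,0,0],[0,0,0,0]]]'
python3 -m handwheel '[[[0,0,-0.01,0],[0,0,-0.008,0],[0,0,-0.004,0],[0,0,-0.004,0],[0,0,0,0]]]'
python3 look.py scene 3
```

```text
time_s: 5.55
tool_pos: [0.6915, -0.0252, 0.0446]
tool_rot: [[0.753, -0.002, 0.658], [-0.658, 0.0, 0.753], [-0.001, -1.0, -0.001]]
wrist_force: [-0.4, -0.0, 0.1]
grip_width: -0.0001
time_s: 6.05
tool_pos: [0.6774, -0.0446, 0.0485]
tool_rot: [[0.752, 0.008, 0.659], [-0.659, 0.001, 0.752], [0.005, -1.0, 0.006]]
wrist_force: [3.3, 4.4, 3.8]
grip_width: -0.0
scene cam_axis [328. 276.] 0.89 [ 0.621 -0.02   0.058]
scene paddle_mid [325. 295.] 0.98 [ 0.657 -0.069  0.058]
scene push_face [301. 242.] 0.77 [0.487 0.046 0.049]
scene dock [331. 266.] 0.69 [0.547 0.076 0.   ]
scene flask_a [254. 355.] 0.63 [ 0.627 -0.217  0.   ]
scene flask_b [254. 355.] 0.63 [ 0.627 -0.217  0.   ]
6.45 [ 0.677 -0.045  0.048] [[0.753, 0.008, 0.658], [-0.658, 0.0, 0.753], [0.005, -1.0, 0.005]] [2.4 3.1 3.8] 0.00018184547768697898
```

```bash
python3 -m handwheel '[[[0.002,0,-0.009,0.14],[0.002,0,-0.009,0.14],[0.002,0,-0.009,0.14],[0.002,0,-0.009,0.14],[0.002,0,-0.009,0.14]]]'
cat > a.py <<'E'
from h import *
s=bot.sense();q=np.array(s["tool_pos"])[:2]-[.615,-.0185];x=np.array(s["tool_rot"])[:2,0];z=np.array(s["tool_rot"])[:2,2]
h=np.degrees(np.arctan2(x[1],x[0]))
print("R",q@x,"d",q@z,"head",h,"to go rad",np.radians((h+166.6)%360),np.round(s["wrist_force"],1),s["tool_pos"][2])
E
python3 a.py
```

```text
time_s: 6.95
tool_pos: [0.6484, -0.0785, 0.0492]
tool_rot: [[0.146, 0.014, 0.989], [-0.989, -0.002, 0.146], [0.004, -1.0, 0.013]]
wrist_force: [8.0, 1.5, 3.2]
grip_width: -0.0001
R 0.064234696629926 d 0.024330442638576276 head -81.61149563344847 to go rad 1.4833292275419019 [8.  1.5 3.2] 0.049211567871320715
```

```bash
python3 -m handwheel '[[[0.002,0,-0.01,0.14],[0.002,0,-0.01,0.14],[0.002,0,-0.009,0.14],[0.002,0,-0.009,0.14],[0.002,0,-0.009,0.14]]]'; python3 a.py; python3 look.py wrist,scene 4
```

```text
time_s: 7.45
tool_pos: [0.6015, -0.0846, 0.0492]
tool_rot: [[-0.525, 0.014, 0.851], [-0.851, -0.006, -0.525], [-0.003, -1.0, 0.015]]
wrist_force: [7.3, -3.3, 4.5]
grip_width: -0.0001
R 0.06332859028802124 d 0.023217558157513578 head -121.69083802153304 to go rad 0.7838127408356992 [ 7.3 -3.3  4.5] 0.04922951606016151
wrist cam_axis [251. 161.] 0.83 [ 0.616 -0.02   0.058]
wrist cam_axis [27. 45.] 0.25 [0.58  0.041 0.058]
wrist paddle_mid [248. 162.] 0.74 [ 0.615 -0.019  0.058]
wrist paddle_mid [240. 332.] 0.56 [ 0.577 -0.068  0.058]
wrist dock [28. 47.] 0.63 [0.552 0.067 0.   ]
scene cam_axis [326. 277.] 0.62 [ 0.621 -0.027  0.058]
scene paddle_mid [292. 277.] 0.98 [ 0.574 -0.069  0.058]
scene push_face [297. 238.] 0.66 [0.472 0.051 0.049]
scene dock [331. 265.] 0.72 [0.545 0.079 0.   ]
scene dock [327. 275.] 0.42 [0.564 0.044 0.   ]
scene flask_a [333. 232.] 0.68 [0.456 0.192 0.   ]
scene flask_a [254. 356.] 0.55 [ 0.628 -0.22   0.   ]
scene flask_b [333. 232.] 0.68 [0.456 0.192 0.   ]
scene flask_b [254. 356.] 0.55 [ 0.628 -0.22   0.   ]
8.25 [ 0.6   -0.083  0.049] [[-0.52, 0.01, 0.854], [-0.854, -0.004, -0.52], [-0.002, -1.0, 0.01]] [ 3.7 -1.1  6.7] -0.0002251914005116584
```

View pics/wrist4.png

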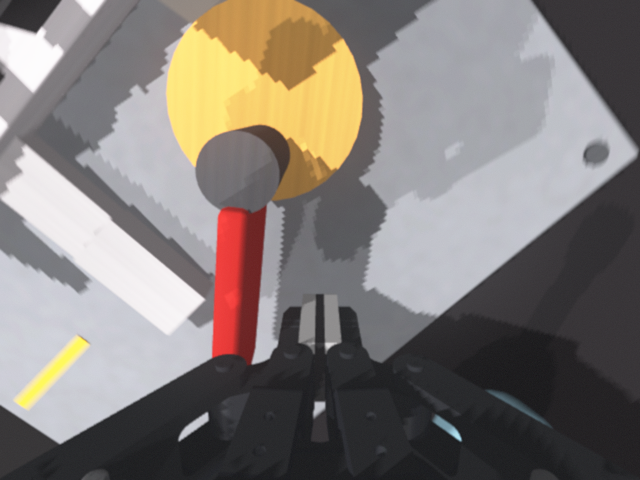

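```bash
python3 -m handwheel '[[[0.002,0,-0.009,0.14],[0.002,0,-0.009,0.14],[0.002,0,-0.009,0.14],[0.002,0,-0.009,0.14],[0.002,0,-0.009,0.14]]]'; python3 -m handwheel '[[[0,0,0,0],[0,0,0,0]]]';python3 a.py; python3 look.py wrist,scene,side 5|grep -v flask
```

```text
time_s: 8.75
tool_pos: [0.5628, -0.0592, 0.049]
tool_rot: [[-0.95, 0.01, 0.313], [-0.313, -0.007, -0.95], [-0.008, -1.0, 0.009]]
wrist_force: [2.9, -6.4, 6.9]
grip_width: 0.0002
time_s: 8.95
tool_pos: [0.5624, -0.0578, 0.0489]
tool_rot: [[-0.948, 0.009, 0.318], [-0.318, -0.004, -0.948], [-0.008, -1.0, 0.007]]
wrist_force: [1.2, -2.1, 8.4]
grip_width: -0.0003
R 0.06238938097348695 d 0.02054997752709839 head -161.44966257172655 to go rad 0.08989034571206891 [ 1.2 -2.1  8.4] 0.04888114703402878
wrist cam_axis [258. 162.] 0.78 [ 0.615 -0.02   0.058]
wrist paddle_mid [241. 330.] 0.79 [ 0.555 -0.03   0.058]
wrist push_face [ 11. 435.] 0.77 [0.471 0.049 0.05 ]
wrist push_face [242. 331.] 0.24 [ 0.55  -0.031  0.05 ]
wrist dock [ 61. 215.] 0.83 [0.552 0.068 0.   ]
scene cam_axis [327. 274.] 0.7 [ 0.617 -0.018  0.058]
scene paddle_mid [297. 263.] 0.63 [ 0.547 -0.027  0.058]
scene push_face [300. 239.] 0.82 [0.477 0.055 0.049]
scene dock [332. 268.] 0.85 [0.554 0.07  0.   ]
side cam_axis [303. 248.] 0.92 [ 0.613 -0.006  0.058]
side cam_axis [335. 217.] 0.38 [ 0.6   -0.138  0.058]
side paddle_mid [334. 248.] 0.9 [ 0.556 -0.032  0.058]
side paddle_mid [337. 359.] 0.72 [0.43  0.242 0.058]
side push_face [355. 288.] 0.76 [0.474 0.053 0.049]
side dock [316. 302.] 0.76 [0.547 0.072 0.   ]
side jar [261. 342.] 0.93 [0.59  0.212 0.   ]
10.15 [ 0.562 -0.058  0.049] [[-0.948, 0.009, 0.318], [-0.318, -0.004, -0.948], [-0.007, -1.0, 0.007]] [ 2.6 -3.3  7.6] -0.00011672940631301873
```

View pics/wrist5.png

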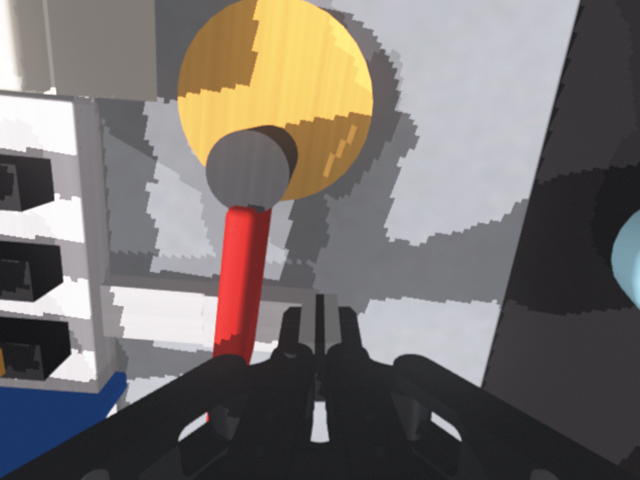

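Here the paddle is nearly parallel to the tool. Its top face runs (229,210)->(216,355) on the left and (255,212)->(243,358) on the right, and the plate's -y edge runs (578,0)->(483,388).

```bash
cat > e.py <<'E'
from h import *
p=bot.snapshot("wrist")
deg=lambda a,b,z:np.degrees(np.arctan2(*(atz(p,b,z)-atz(p,a,z))[1::-1]))
print("edge",deg((578,0),(483,388),.012),"pad",deg((229,210),(216,355),.085),deg((255,212),(243,358),.085))
for q in[(229,210),(216,355),(255,212),(243,358)]:print(atz(p,q,.085))
print("hub",atz(p,(248,171),.08))
E
python3 e.py
```

```text
edge -166.1101806351959 pad -170.23740588677273 -168.72329523253103
[ 0.6050664  -0.01861369  0.085     ]
[ 0.56209861 -0.02600663  0.085     ]
[ 0.60667809 -0.02509469  0.085     ]
[ 0.56358226 -0.03368787  0.085     ]
hub [ 0.61533085 -0.01996779  0.08      ]
```

```bash
python3 -m handwheel '[[[0,0,0.015,0],[0,0,0.02,0],[0,-0.03,0,0],[0,-0.045,0,0],[0,-0.045,0,0]]]'; python3 -m handwheel '[[[0.04,-0.01,0,0.09],[0.04,-0.01,0,0],[0.04,-0.01,0,0],[0.03,0,0,0],[0,0,0,0]]]'; python3 look.py wrist 6|grep -v flask
```

```text
time_s: 10.7
tool_pos: [0.5694, -0.0904, 0.166]
tool_rot: [[-0.948, -0.002, 0.317], [-0.317, -0.0, -0.948], [0.002, -1.0, -0.001]]
wrist_force: [0.4, -0.6, -1.1]
grip_width: -0.0002
time_s: 11.2
tool_pos: [0.4211, -0.128, 0.1957]
tool_rot: [[-0.973, -0.003, 0.229], [-0.229, -0.001, -0.973], [0.003, -1.0, -0.0]]
wrist_force: [-0.5, -0.1, 0.5]
grip_width: 0.0006
wrist paddle_mid [80. 88.] 0.37 [0.474 0.043 0.058]
wrist push_face [79. 89.] 0.94 [0.473 0.049 0.049]
11.6 [ 0.426 -0.127  0.195] [[-0.973, -0.0, 0.232], [-0.232, 0.0, -0.973], [0.0, -1.0, -0.0]] [-0.1  0.1  0.3] -5.1476308230544746e-05
```

View pics/wrist6.png

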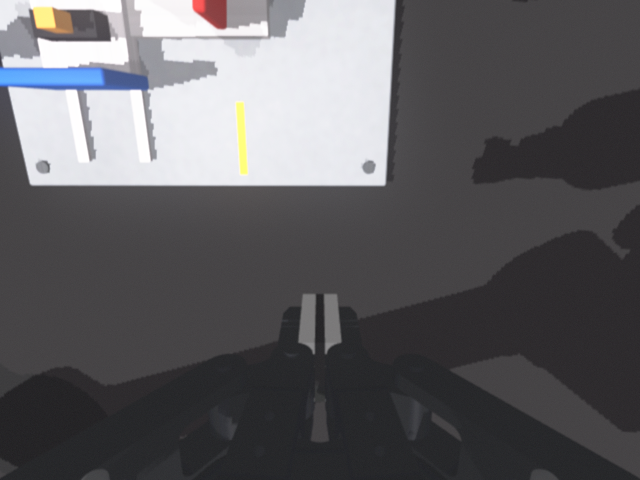

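The rear of the plate is squarely aligned with the tool, and the yellow line ends at (240,101) and (243,174). The paddle is mostly out of frame, so I'll move on and look again.

```bash
python3 -m handwheel '[[[-0.02,-0.01,-0.03,0],[-0.03,-0.01,-0.03,0],[-0.03,0,-0.03,0],[-0.01,0,-0.01,0],[0,0,0,0]]]'; python3 look.py wrist 7|grep -v flask
```

```text
time_s: 12.1
tool_pos: [0.4906, -0.0071, 0.2148]
tool_rot: [[-0.972, -0.001, 0.235], [-0.235, 0.0, -0.972], [0.001, -1.0, -0.0]]
wrist_force: [-0.9, -0.1, 0.1]
grip_width: -0.0002
wrist cam_axis [384.  46.] 0.84 [ 0.616 -0.021  0.058]
wrist paddle_mid [372. 140.] 0.76 [ 0.555 -0.031  0.058]
wrist push_face [244. 220.] 0.77 [0.472 0.05  0.049]
wrist dock [251. 112.] 0.67 [0.551 0.067 0.   ]
wrist jar [78.  7.] 0.88 [0.596 0.213 0.   ]
wrist jar [372. 138.] 0.43 [ 0.554 -0.038  0.   ]
12.5 [ 0.489 -0.01   0.215] [[-0.973, -0.0, 0.23], [-0.23, -0.0, -0.973], [0.0, -1.0, 0.0]] [ 0.5 -0.4  0.5] 0.0001361221345953224
```

View pics/wrist7.png

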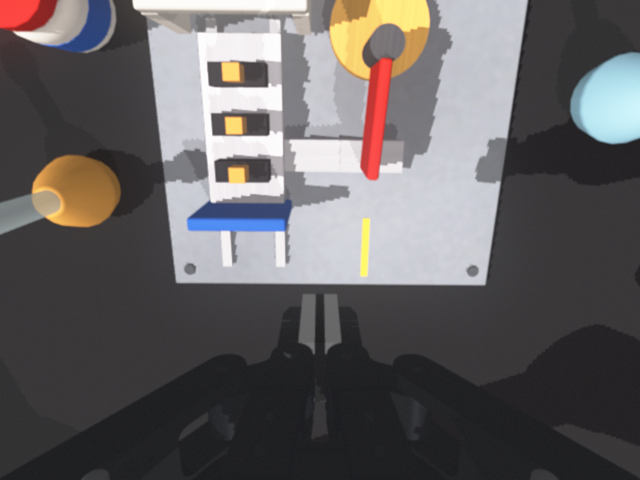

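The full view shows the paddle from about (383,60) to (372,178), the yellow line (366,219)-(364,276), the blue plate top (189-290, 222), and both flasks and the jar standing. Next I'll measure the paddle angle with colour masks.

```bash
cat > f.py <<'E'
from h import *
import sys
p=bot.snapshot("wrist");c=p["color"].astype(int);r,g,b=c[...,0],c[...,1],c[...,2]
u=lambda a,b:np.degrees(np.arctan2(*(b-a)[1::-1]))
red=(r>190)&(g<60)&(b<60);red[:, :200]=0
yel=(r>200)&(g>190)&(b<90)
def ends(m,z):
    P=np.array([atz(p,(q[1],q[0]),z)[:2] for q in np.argwhere(m)])
    n,l,s=cv2.connectedComponentsWithStats(m.astype(np.uint8))[:3]
    i=1+np.argmax(s[1:,4]);P=np.array([atz(p,(q[1],q[0]),z)[:2] for q in np.argwhere(l==i)])
    vx,vy,x,y=cv2.fitLine(P.astype(np.float32),cv2.DIST_L2,0,.001,.001).ravel();
    if vx>0:vx,vy=-vx,-vy
    t=(P-[x,y])@[vx,vy]
    print(len(P),"angle",np.degrees(np.arctan2(vy,vx)),"c",x,y,"len",np.ptp(t));return np.array([x,y])
m=ends(red,.085);ends(yel,.012)
for ax in([.615,-.0185],[.6155,-.0198]): print("axis->mid angle",u(np.array(ax),m))
print("edge",u(atz(p,(486,285),.012),atz(p,(177,282),.012))+90, u(atz(p,(527,0),.012),atz(p,(486,285),.012)))
print("hubtop",atz(p,(388,41),.08), "plate rear top",atz(p,(239,230),.082))
E
python3 f.py
```

```text
526 angle -171.29431 c 0.57738984 -0.019748693 len 0.05397006713112674Traceback (most recent call last):
  File "f.py", line 15, in <module>
    m=ends(red,.085);ends(yel,.012)
                     ~~~~^^^^^^^^^^
  File "f.py", line 10, in ends
    i=1+np.argmax(s[1:,4]);P=np.array([atz(p,(q[1],q[0]),z)[:2] for q in np.argwhere(l==i)])
        ~~~~~~~~~^^^^^^^^^
    return _wrapfunc(a, 'argmax', axis=axis, out=out, **kwds)
    return bound(*args, **kwds)
ValueError: attempt to get argmax of an empty sequence
```

```bash
sed -i 's/^red=.*/red=(r>110)\&(g<0.4*r)\&(b<0.4*r);red[:, :200]=0/; s/^yel=.*/yel=(r>150)\&(g>0.8*r)\&(b<0.45*r)/' f.py; python3 f.py; python3 -c "
from h import *
i=cv2.imread('pics/wrist7.png');print(i[120,370:386].tolist(),i[250,360:370].tolist())"
```

```text
2154 angle -170.76917 c 0.5703888 -0.024706732 len 0.07455764393999834
261 angle -166.77956 c 0.4619629 -0.055902638 len 0.05258552814369245
axis->mid angle -172.07931555221643
axis->mid angle -173.7923588776787
edge 192.76143801011295 -166.7754968425369
hubtop [ 0.61449053 -0.02346129  0.08      ] plate rear top [0.47312629 0.04516244 0.082     ]
[[56, 57, 195], [53, 53, 193], [54, 56, 200], [57, 59, 225], [67, 70, 248], [71, 74, 252], [72, 74, 252], [72, 76, 252], [71, 75, 251], [71, 74, 251], [69, 73, 250], [68, 71, 250], [67, 71, 249], [64, 66, 241], [63, 65, 212], [88, 87, 159]] [[205, 213, 219], [162, 231, 247], [116, 249, 255], [104, 250, 255], [105, 250, 255], [105, 250, 255], [106, 250, 255], [130, 248, 255], [180, 233, 247], [213, 216, 218]]
```

Both the fit and the networks put the paddle about 4° (0.07 rad) past the line. I have time to nudge it back gently from its +y side.

```bash
python3 -m handwheel '[[[-0.03,0,0,0],[-0.025,0.03,0,0],[0,0.045,0.001,0],[0,0.045,0.001,0],[0,0.03,0,0]]]'; python3 -m handwheel '[[[0,0.013,0,0],[0,0,0.002,0],[0,0,0.002,0],[0,0,0,0],[0,0,0,0]]]'
cat > b.py <<'E'
from h import *
s=bot.sense();q=np.array(s["tool_pos"])[:2]-[.553,.069];c,n=np.cos(.233),np.sin(.233)
f=s["wrist_force"]
print("dock x,y,z",np.round([c*q[0]+n*q[1],-n*q[0]+c*q[1],s["tool_pos"][2]],4),"F dock",np.round([c*f[0]+n*f[1],-n*f[0]+c*f[1],f[2]],1),s["time_s"])
E
python3 b.py
```

```text
time_s: 13.1
tool_pos: [0.542, 0.0019, 0.0625]
tool_rot: [[-0.973, -0.003, 0.231], [-0.231, 0.0, -0.973], [0.003, -1.0, -0.001]]
wrist_force: [-0.2, 0.0, -0.1]
grip_width: -0.0001
time_s: 13.6
tool_pos: [0.5455, -0.0021, 0.0536]
tool_rot: [[-0.973, 0.003, 0.231], [-0.231, -0.0, -0.973], [-0.003, -1.0, 0.001]]
wrist_force: [-0.1, 0.5, 0.7]
grip_width: 0.0
dock x,y,z [-0.0237 -0.0675  0.0536] F dock [0.  0.5 0.7] 13.6
```

```bash
python3 -m handwheel '[[[0,0,0.002,0],[0,0,0.002,0],[0,0,0,0]]]'; python3 b.py;  python3 -m handwheel '[[[0,0,0.002,0],[0,0,0,0]]]'; python3 b.py; python3 -m handwheel '[[[0,0,0.002,0],[0,0,0,0]]]'; python3 b.py
```

```text
time_s: 13.9
tool_pos: [0.5457, -0.006, 0.0526]
tool_rot: [[-0.973, 0.001, 0.231], [-0.231, -0.0, -0.973], [-0.001, -1.0, 0.0]]
wrist_force: [0.1, 0.4, 0.5]
grip_width: 0.0001
dock x,y,z [-0.0244 -0.0713  0.0526] F dock [0.2 0.3 0.5] 13.9
time_s: 14.1
tool_pos: [0.5458, -0.0075, 0.0524]
tool_rot: [[-0.973, -0.0, 0.231], [-0.231, 0.0, -0.973], [0.0, -1.0, -0.0]]
wrist_force: [-0.6, -0.1, 2.2]
grip_width: 0.0003
dock x,y,z [-0.0247 -0.0728  0.0524] F dock [-0.6  0.   2.2] 14.1
time_s: 14.3
tool_pos: [0.5459, -0.0086, 0.0524]
tool_rot: [[-0.973, -0.001, 0.231], [-0.231, 0.002, -0.973], [0.0, -1.0, -0.002]]
wrist_force: [-1.6, 5.0, 2.9]
grip_width: 0.0001
dock x,y,z [-0.0248 -0.0739  0.0524] F dock [-0.4  5.2  2.9] 14.3
```

```bash
python3 -m handwheel '[[[0,0,0.002,0],[0,0,0.002,0],[0,0,0.001,0],[0,0,0,0]]]'; python3 b.py; python3 -c "
from h import *
p=bot.snapshot('wrist')
for n in('cam_axis','paddle_mid'):
  r=bot.mark_of(p,n)[0];print(n,r['confidence'],atz(p,r['position'],.0585))"
```

```text
time_s: 14.7
tool_pos: [0.5467, -0.0132, 0.0524]
tool_rot: [[-0.973, -0.002, 0.231], [-0.231, 0.002, -0.973], [0.001, -1.0, -0.002]]
wrist_force: [-1.8, 5.7, 4.6]
grip_width: -0.0003
dock x,y,z [-0.0252 -0.0785  0.0524] F dock [-0.5  5.9  4.6] 14.7
cam_axis 0.57 [ 0.61446668 -0.02023058  0.0585    ]
paddle_mid 0.63 [ 0.55658045 -0.03532842  0.0585    ]
```

```bash
python3 -m handwheel '[[[0,0,-0.007,0],[0,0,-0.007,0],[0,-0.04,0,0],[0,-0.045,0,0],[0,-0.045,0,0]]]'; python3 -m handwheel '[[[0.02,-0.03,0,0],[0.035,0,0,0],[0,0,0,0],[0,0,0,0]]]'; python3 f.py; python3 look.py wrist 8; python3 b.py
```

```text
time_s: 15.35
tool_pos: [0.5437, -0.0007, 0.1832]
tool_rot: [[-0.973, -0.001, 0.232], [-0.232, -0.001, -0.973], [0.001, -1.0, 0.0]]
wrist_force: [1.6, 0.3, -0.3]
grip_width: 0.0003
time_s: 15.75
tool_pos: [0.4903, -0.0135, 0.2125]
tool_rot: [[-0.973, 0.001, 0.231], [-0.231, -0.001, -0.973], [-0.001, -1.0, 0.001]]
wrist_force: [-0.4, -0.5, 0.3]
grip_width: -0.0
2183 angle -166.17227 c 0.5712102 -0.02820877 len 0.07413887394692006
268 angle -166.77351 c 0.4614062 -0.056044713 len 0.05220904374577674
axis->mid angle -167.4989946262067
axis->mid angle -169.24988805781024
edge 192.80940685269016 -166.73718036619707
hubtop [ 0.61514494 -0.02713589  0.08      ] plate rear top [0.47521645 0.04061335 0.082     ]
wrist cam_axis [376.  47.] 0.79 [ 0.615 -0.023  0.058]
wrist paddle_mid [370. 136.] 0.91 [ 0.558 -0.034  0.058]
wrist push_face [239. 218.] 0.76 [0.475 0.047 0.049]
wrist dock [241. 110.] 0.82 [0.551 0.068 0.   ]
wrist flask_a [594.  98.] 0.79 [ 0.629 -0.215  0.   ]
wrist flask_a [ 83. 185.] 0.79 [0.457 0.193 0.   ]
wrist flask_b [594.  98.] 0.79 [ 0.629 -0.215  0.   ]
wrist flask_b [ 83. 185.] 0.79 [0.457 0.193 0.   ]
wrist jar [66. 10.] 0.9 [0.593 0.214 0.   ]
16.2 [ 0.491 -0.014  0.212] [[-0.973, -0.001, 0.232], [-0.232, -0.0, -0.973], [0.001, -1.0, -0.0]] [-0.2  0.3  0.2] 2.467611553674466e-06
dock x,y,z [-0.0794 -0.066   0.2119] F dock [-0.1  0.3  0.2] 16.2
```

View pics/wrist8.png

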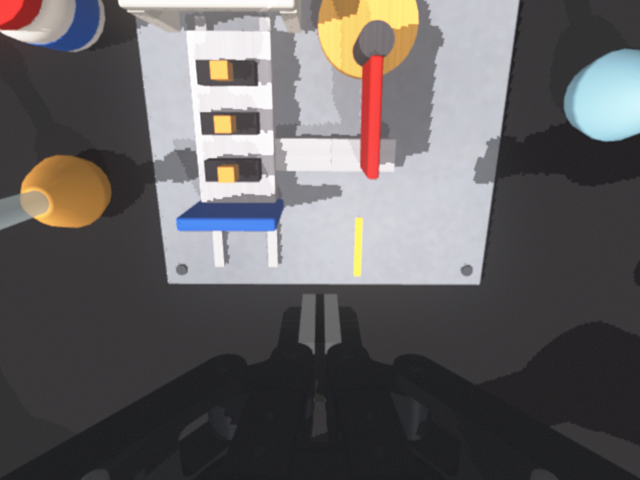

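The paddle now lies along the yellow line (fit -166.2° against -166.8°). Everything is standing and the carriage hasn't moved. Next I'll go behind the blue plate.

```bash
python3 -m handwheel '[[[0.025,0,-0.025,0],[0.025,0,-0.025,0],[0,0.03,-0.016,0],[0,0.04,0,0],[0,0.045,0,0]]]'; python3 -m handwheel '[[[0,0.035,0,0],[0,0.01,0,0],[0,0,0,0]]]'; python3 b.py; python3 look.py wrist 9 | grep push; python3 -m handwheel '[[[-0.01,0,0,0],[-0.01,0,0,0],[-0.005,0,0,0],[-0.005,0,0,0],[0,0,0,0]]]'; python3 b.py
```

```text
time_s: 16.7
tool_pos: [0.428, 0.0395, 0.0974]
tool_rot: [[-0.973, 0.005, 0.233], [-0.233, -0.0, -0.973], [-0.005, -1.0, 0.002]]
wrist_force: [1.7, 0.0, -0.6]
grip_width: -0.0
time_s: 17.0
tool_pos: [0.4261, 0.0391, 0.0513]
tool_rot: [[-0.973, -0.003, 0.232], [-0.232, 0.0, -0.973], [0.003, -1.0, -0.001]]
wrist_force: [-0.1, 0.6, 0.5]
grip_width: -0.0001
dock x,y,z [-0.1304  0.0002  0.0513] F dock [0.1 0.6 0.5] 17.0
wrist push_face [324. 200.] 0.68 [0.473 0.048 0.05 ]
time_s: 17.9
tool_pos: [0.457, 0.0461, 0.0522]
tool_rot: [[-0.973, 0.001, 0.232], [-0.232, -0.0, -0.973], [-0.0, -1.0, 0.0]]
wrist_force: [-0.3, 0.1, 0.2]
grip_width: -0.0001
dock x,y,z [-0.0987 -0.0001  0.0522] F dock [-0.3  0.1  0.2] 17.9
```

```bash
python3 -m handwheel '[[[-0.006,0,0,0],[-0.006,0,0,0],[-0.006,0,0,0],[-0.006,0,0,0],[-0.006,0,0,0]]]'; python3 b.py; python3 -m handwheel '[[[-0.003,0,0,0],[-0.003,0,0,0],[-0.003,0,0,0]]]'; python3 b.py
```

```text
time_s: 18.4
tool_pos: [0.485, 0.053, 0.052]
tool_rot: [[-0.973, -0.001, 0.232], [-0.232, -0.0, -0.973], [0.001, -1.0, -0.0]]
wrist_force: [-3.2, -1.2, 0.2]
grip_width: -0.0
dock x,y,z [-0.0699  0.0002  0.052 ] F dock [-3.4 -0.4  0.2] 18.4
time_s: 18.7
tool_pos: [0.4937, 0.0551, 0.0521]
tool_rot: [[-0.973, -0.001, 0.232], [-0.232, -0.0, -0.973], [0.001, -1.0, -0.0]]
wrist_force: [-2.4, -1.0, -1.0]
grip_width: -0.0002
dock x,y,z [-0.0609  0.0001  0.0521] F dock [-2.6 -0.4 -1. ] 18.7
```

```bash
for i in 1; do python3 -m handwheel '[[[-0.003,0,0,0],[-0.003,0,0,0],[-0.003,0,0,0],[-0.002,0,0,0]]]'; python3 b.py; python3 -m handwheel '[[[-0.002,0,0,0],[-0.002,0,0,0],[-0.002,0,0,0]]]'; python3 b.py; done
```

```text
time_s: 19.1
tool_pos: [0.5041, 0.0575, 0.0521]
tool_rot: [[-0.973, -0.002, 0.232], [-0.232, -0.0, -0.973], [0.002, -1.0, -0.0]]
wrist_force: [-6.5, -1.6, 1.3]
grip_width: -0.0001
dock x,y,z [-0.0502  0.0001  0.0521] F dock [-6.7 -0.   1.3] 19.1
time_s: 19.4
tool_pos: [0.504, 0.0575, 0.0521]
tool_rot: [[-0.972, -0.013, 0.233], [-0.233, -0.003, -0.972], [0.014, -1.0, -0.0]]
wrist_force: [-17.6, -8.0, 14.0]
grip_width: -0.0
dock x,y,z [-0.0504  0.0001  0.0521] F dock [-18.9  -3.7  14. ] 19.4
```

```bash
python3 -m handwheel '[[[-0.002,0,0,0],[0,0,0,0]]]'; python3 b.py; python3 -m handwheel '[[[0.012,0,0,0],[0.02,0,0,0],[0.02,0,0,0],[0,0,0,0]]]';python3 -m handwheel '[[[0,-0.04,0,0],[0,-0.045,0,0],[0.02,-0.045,0.02,0],[0,-0.03,0.03,0],[0,0,0,0]]]'; python3 b.py; python3 look.py scene,side,wrist 10; sed -n 1p f.py >/dev/null; python3 f.py
python3 -c "
import cv2
cv2.imwrite('pics/m.png',cv2.hconcat([cv2.resize(cv2.imread('pics/scene10.png')[160:400,180:460],(400,343)),cv2.resize(cv2.imread('pics/side10.png')[160:400,180:460],(400,343))]))"
```

```text
time_s: 19.6
tool_pos: [0.5039, 0.0575, 0.0522]
tool_rot: [[-0.972, -0.017, 0.234], [-0.234, -0.004, -0.972], [0.018, -1.0, -0.0]]
wrist_force: [-18.6, -8.9, 13.3]
grip_width: 0.0001
dock x,y,z [-0.0504  0.0002  0.0522] F dock [-20.1  -4.3  13.3] 19.6
time_s: 20.0
tool_pos: [0.4607, 0.0473, 0.0527]
tool_rot: [[-0.973, 0.001, 0.231], [-0.231, 0.0, -0.973], [-0.001, -1.0, 0.0]]
wrist_force: [0.3, -0.7, 0.1]
grip_width: -0.0003
time_s: 20.5
tool_pos: [0.4613, -0.0075, 0.2154]
tool_rot: [[-0.973, 0.016, 0.229], [-0.229, -0.004, -0.973], [-0.015, -1.0, 0.008]]
wrist_force: [0.4, -0.4, -0.5]
grip_width: 0.0002
dock x,y,z [-0.1069 -0.0532  0.2154] F dock [ 0.3 -0.5 -0.5] 20.5
scene cam_axis [328. 279.] 0.9 [ 0.629 -0.029  0.058]
scene paddle_mid [298. 268.] 0.67 [ 0.56  -0.038  0.058]
scene push_face [317. 242.] 0.6 [0.515 0.068 0.049]
scene dock [328. 268.] 0.72 [0.548 0.065 0.   ]
scene flask_a [257. 355.] 0.84 [ 0.631 -0.215  0.   ]
scene flask_a [332. 232.] 0.58 [0.454 0.19  0.   ]
scene flask_b [257. 355.] 0.84 [ 0.631 -0.215  0.   ]
scene flask_b [332. 232.] 0.58 [0.454 0.19  0.   ]
s
[... 656 characters left out ...]
8 0.   ]
wrist flask_a [632.  51.] 0.97 [ 0.632 -0.218  0.   ]
wrist flask_a [ 97. 150.] 0.91 [0.455 0.191 0.   ]
wrist flask_b [632.  51.] 0.97 [ 0.632 -0.218  0.   ]
wrist flask_b [ 97. 150.] 0.91 [0.455 0.191 0.   ]
21.7 [ 0.455 -0.004  0.21 ] [[-0.973, 0.0, 0.232], [-0.232, -0.0, -0.973], [-0.0, -1.0, 0.0]] [-0.8 -1.1 -0.6] 6.732590551658958e-05
2982 angle -166.48297 c 0.56801355 -0.02741269 len 0.07020336245087616
141 angle 176.76447 c 0.42745745 0.21411039 len 0.020837987941281375
axis->mid angle -169.2593764632726
axis->mid angle -170.89224413597748
edge 192.83605310005677 -166.7063096737753
hubtop [ 0.57902521 -0.01765006  0.08      ] plate rear top [0.44057965 0.04934447 0.082     ]
```

View pics/wrist10.png

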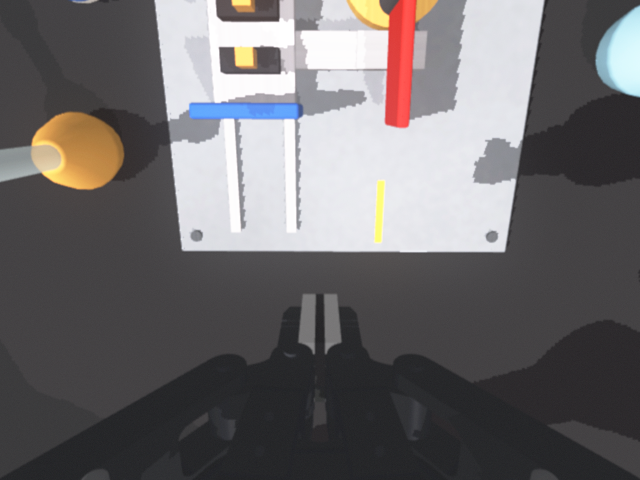

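View pics/m.png

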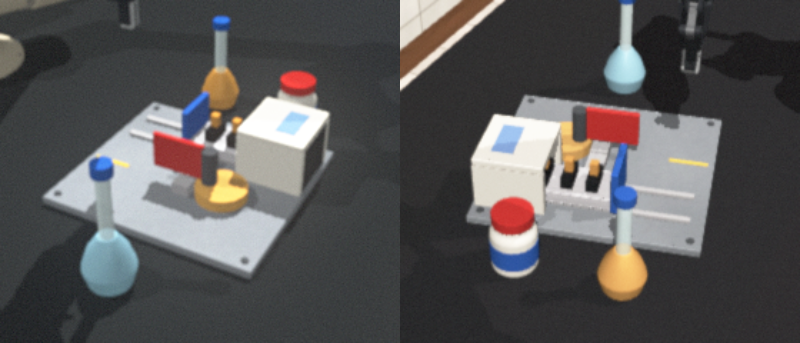

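```bash
python3 -c "
from station import bot
print(bot.job_done())"
```

```text
the job is handed in; nothing more can be done
None
```

The cam is turned to its low point with the paddle along the yellow line, and the carriage is pushed home into the hood. I handed the job in at about 22 s with the arm clear of everything.

**Cam:** My first push took the paddle about 4° past the line, so I nudged it back from the other side before touching the carriage. The last check, taken after the carriage push, read −166.5° for the paddle. The yellow line read −166.8° earlier, and the plate edge −166.7° in the same last check.

**Carriage:** I pushed the blue plate about 42 mm, until it stopped dead. The along-track force rose from about 3 N to 20 N with no further movement. The pad ended about 1–2 mm short of the cam in the last wrist picture, which fits the home position. I had no direct reading of the carriage travel, so "fully home" rests on that stop and gap.

**Flasks and jar:** The last pictures show all three standing. Their measured positions agree with the start to within about 1 cm, which is the spread between the cameras.

**Disagreements:**
- My first yaw estimate from the networks was about 8°, while the plate edges gave 13.4°, and I used the edges.
- The angle from the cam axis to the mean of the red pixels read 1–4° off from the line fit. I put that down to the paddle's side face being included in those pixels.

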